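# Seat a pipe in the jig and snap the toggle clamp shut

## Robot

A 6-joint arm with a two-finger parallel gripper is mounted at the origin on the work surface. World frame = base frame: x ahead of the robot, y to its left, z up, the work surface at z = 0. Lengths are in m, angles in degrees, forces in N, time in s.
With the tool pointing down it reaches from about 0.25 to 0.725 m from the base axis. Payload 9.7 kg.
Tool frame: the origin (TCP) lies on the centre line of the jaws, within the pads' length; the fingertips stand 22 mm ahead of it and the grasp point (between the pads) lies 3 mm ahead of it; z points along the fingers, y is the direction in which the jaws open and shut (so a half turn about z gives the same grasp; the last joint's range is limited). The gripper opens to 85 mm and grips with 20 to 120 N. Pads are 22 mm wide; open, the fingers measure 114 mm over their backs; the gripper's body (76 mm by 85 mm) begins 54 mm behind the grasp point. The pads swing forward as they close: fully open they stand 13 mm farther back than shut.
Start: joints at [67.323, 4.979, 10.078, 95.1, 0, 90], TCP at [0.212, 0.507, 0.253] pointing down, gripper open.
Joint ranges: [-179.16, 179.16], [-48.56, 103.87], [-65.8, 70.77], [-126.05, 130.52], [-82.76, 87.17], [-180, 180]. Speed limits (degrees/s): [127.2, 127.2, 147.25, 180, 180, 180].

## Interface

Orientations are given as [roll, pitch, yaw] about the fixed x, y, z axes, in that order (R = Rz(yaw) Ry(pitch) Rx(roll)).
In Python, from workcell import get_obs, camera, camera_params, job_done gives the robot as it stands.
- The arm moves only by the tool servo_tool, never from a script. Its argument "steps" is a list of rows, each an object of numbers: "x", "y", "z": the shift along the world's x, y, z in mm; "yaw": the turn about the world's z in degrees. A call has 1 to 12 rows; each row is the pose to reach, as a shift and turn from the pose measured when the call began; what a row does not reach only later rows make up. A row lasts 1/8 s, in which the tool goes at most 62.5 mm and 10.7 degrees, less where a joint would pass 70% of its speed; a pose out of reach is approached as far as the arm can. A call with a gripper value outside its range is refused whole. "grip" is the finger opening in mm, from 0 to 85.4, set as the call begins (left out, the last holds). The fingers move at their own pace and stop on an object; "grip_force" is the grip in N (left out, the last holds). Time passes only in rows, so rows that repeat a pose let the fingers close. It gives the time, the measured TCP pose, the force and the opening at its end, in the units of the state.
- get_obs(): the state, without advancing time (a new reading comes with each control period).
- camera(name): name is "side" or "top" or "wrist"; returns (picture, depth): 400x640x3 uint8, red, green, blue; 400x640 float32, m along the optical axis (not along the pixel's ray), 0 where there is no reading.
- camera_params(name): a dict with "intrinsics" (3x3 intrinsics, pixels), "rvec" (rotation vector, rad) and "tvec" (3), from world to camera coordinates, as OpenCV has them; the wrist camera has in their place "hand_eye" (4x4, takes a point from camera to tool coordinates, whose origin is the TCP and whose axes are the flange's). Camera axes: x right, y down, z forward; pixel columns grow to the right and rows downward; lengths in m; the calibration is good to about 2 mm. A picture is of the moment at which its call begins: read the wrist's pose just before it. camera_params takes no time and is no camera call.
- job_done(): hands the job in, once; it reports no verdict.
The state is a dict: "time": time; "q": joint angles; "qd": joint speeds; "joint_efforts": joint torques, N m; "ee_pos": TCP position; "tcp_rot": TCP orientation; "wrist_force": force on the tool from outside, world axes, zero at the start; "torque": the same for the moment, N m; "opening": finger opening in m.
Only numpy, scipy, OpenCV 4.12 (cv2) and the standard library are available. Lean on these libraries where they do the work, as an engineer would, in place of code of your own. Each camera call takes 0.05 s, during which the arm holds its last target.

## Task

Push the white pipe along its V-blocks with the fingertips until its far end is home against the steel end stop, then push the toggle clamp's red handle over towards the robot and down until it snaps past centre and the rubber foot holds the pipe. Keep the pipe down in its V-blocks, never lifting it, and leave the other things on the bench where they are.

Things in the scene. Friction and masses are not known exactly. Their poses are not given: they have to be found in the camera images.
- jig: pipe jig fixed to the bench: aluminium plate, x -65 to 125, y -120 to 135 mm from its origin, 12 mm thick. Origin on the table; x away from the robot, y along the pipe towards the end stop, z up. Two black V-blocks (y -105 to -65 and 25 to 65, top 38 mm high) carry the pipe on the line x 75, z 38 mm. Toggle clamp between them in the plane y -20: base x -60 to 34, up to 70 mm high
- pipe: white composite pipe, 32 mm across, 280 mm long, about 0.12 kg, loose in the V-blocks, axis 38 mm above the table; origin at its centre, y along the pipe towards the end stop (it may turn about its own axis). It starts 30 to 60 mm short of the stop
- pipe_near (a point): centre of the pipe's end face that lies away from the stop (the end to push); it overhangs the jig plate, with bare table below
- pipe_far (a point): centre of the pipe's end face that must meet the end stop
- stop_face (a point): point on the end stop's face where the pipe's axis meets it: x 75, y 115, z 38 mm in the jig's frame. The stop is a steel plate 64 mm wide, its top 68 mm above the table, facing the jig's -y
- handle_end (a point): centre of the free end of the clamp's red handle. Open: in the jig's frame at x -11, y -20, z 180 mm, the handle standing upright. Closed: at x -116, y -20, z 75, the handle pointing to the jig's -x (towards the robot), 4 degrees above level. Half way (handle at 46 degrees) it is at x -80, z 161
- handle_pivot (a point): pivot pin of the handle, 125 mm from handle_end along the straight handle; in the jig's frame it moves from x -11, z 55 (open) to x 9, z 66 (closed), y -20. The red grip is the last 80 mm before handle_end, 18 mm wide (y) and 14 mm thick
- handle (a joint): angle of the handle against the clamp's bar, rad: 0 open (as at the start), 2.49 closed. Grows as the handle is pushed towards the robot and down; the bar comes down with it. A spring strut holds it open and resists with up to about 9 N at the grip until about 2.05 (handle 20 degrees above its closed place); past that centre it snaps by itself to 2.49 and stays
- foot: black rubber foot, 18 mm across, under the tip of the clamp's steel bar; origin at the centre of its underside. Open, the bar stands up steeply, its top about 130 mm above the table, clear of the pipe. Closed, the bar is level 72 mm above the table and the foot presses the pipe's top at the jig's x 75, y -20 with about 9 N
- elbow: brass 90-degree elbow fitting lying flat, two stubs about 46 mm long, 34 mm high; origin on the table under its corner. A bystander
- coupling: brass straight coupling standing upright, 40 mm across, 52 mm high; origin at the centre of its underside. A bystander
- calibrator: blue hand pipe calibrator standing on its round head, 52 mm across, 95 mm high; origin at the centre of its underside. A bystander
- spray_bottle: white bottle with red cap, 54 mm across, 150 mm high; origin at the centre of its underside. A bystander
- tape_roll: blue roll of tape lying flat, 70 mm across, 24 mm high; origin at the centre of its underside. A bystander
- small_carton: white carton with red bands, 90 x 70 x 60 mm high; origin at the centre of its underside. A bystander
- tape_measure: yellow tape measure, 68 x 36 x 64 mm high; origin at the centre of its underside. A bystander

How it is judged:
By the outcome, as a careful person would: the job done as asked, in the order asked, and still so for the second after the job is handed in, with the robot touching nothing.
It also fails if it takes over 54 s, if anything falls off the work surface, if the arm or the gripper's body presses on something with over 40 N, if the wrist force passes 120 N, or if a joint passes its speed limit or range.

## Working session

There is one attempt and no reset: what is moved stays moved. The work goes in short steps, Python scripts to look and compute and a tool call to move; the robot and the scene stay as the last step left them, time stands still between calls to the robot, and variables do not carry over. Pictures are saved under pics/ and viewed, and the job is handed in when it is done.

Besides the shell and the picture viewer there is one more tool, called after "Request:" as name(argument=value, ...) on one line, values as JSON. servo_tool: Moves the arm, as the interface text tells. Its arguments: {"type":"object","properties":{"steps":{"type":"array"},"grip":{"type":"number"},"grip_force":{"type":"number"}},"required":["steps"]}

```bash
mkdir -p pics; ls
python3 - <<'E'
from workcell import *
import cv2,numpy as np
print(get_obs())
for n in ("side","top"):
    p,d=camera(n); cv2.imwrite(f"pics/{n}0.png",p[:,:,::-1]); np.save(f"pics/{n}0.npy",d); print(n,camera_params(n))
print(camera_params("wrist"))
E
```

```text
pics
{'time': 0.0, 'q': array([6.73250139e+01, 5.00985092e+00, 1.00328603e+01, 9.50961739e+01,
       1.59153111e-03, 8.99989381e+01]), 'qd': array([ 0.01400667, -0.06052283, -0.01930564, -0.08738985, -0.00283071,
       -0.05522583]), 'joint_efforts': array([ 2.57714295e-03, -5.20384991e+01,  4.64806044e+01,  1.60905684e-02,
       -2.77890035e-05,  1.48983435e-05]), 'ee_pos': array([0.21194789, 0.50731867, 0.25258073]), 'tcp_rot': array([-1.79926835e+02, -1.59288588e-03,  1.57326074e+02]), 'wrist_force': array([-0.88477713,  0.67265393,  0.33664652]), 'torque': array([ 0.00547226,  0.02028942, -0.00552924]), 'opening': 0.08541522086689016}
side {'intrinsics': array([[505.86604477,   0.        , 311.61699955],
       [  0.        , 505.86604477, 196.02417105],
       [  0.        ,   0.        ,   1.        ]]), 'rvec': array([ 2.21682895, -0.21492353,  0.09977266]), 'tvec': array([-0.51853783,  0.16664923,  1.36932157])}
top {'intrinsics': array([[397.95225436,   0.        , 321.38475729],
       [  0.        , 397.95225436, 194.97895677],
       [  0.        ,   0.        ,   1.        ]]), 'rvec': array([ 2.14326773, -2.10424466,  0.17147812]), 'tvec': array([-0.00257828,  0.54324381,  1.26167138])}
{'intrinsics': array([[354.90500738,   0.        , 317.93310906],
       [  0.        , 354.90500738, 201.91444501],
       [  0.        ,   0.        ,   1.        ]]), 'hand_eye': array([[ 1.65849535e-04, -9.51275344e-01, -3.08342654e-01,
         7.97311841e-02],
       [ 9.99999932e-01,  2.59302256e-04, -2.62105546e-04,
         4.43805920e-05],
       [ 3.29288490e-04, -3.08342589e-01,  9.51275322e-01,
        -1.21698220e-01],
       [ 0.00000000e+00,  0.00000000e+00,  0.00000000e+00,
         1.00000000e+00]])}
```

View pics/side0.png

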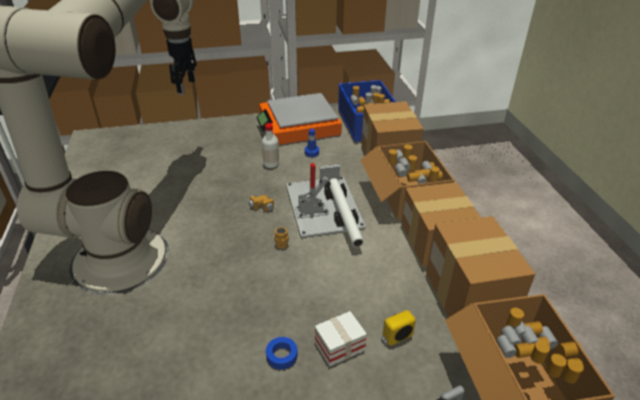

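View pics/top0.png

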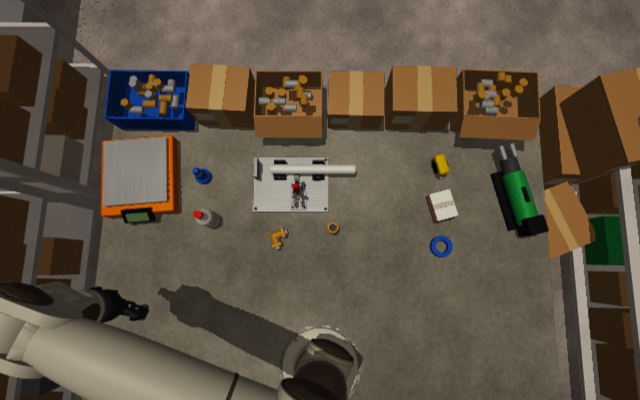

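The side view shows the jig at about (325,205), with the red handle upright at (312,175). The top view shows the plate at x 253–328, y 157–212, and the pipe from (271,169) to (355,170). I'll enlarge it next.

```bash
cat > h.py <<'E'
import numpy as np,cv2
from workcell import *
def T(n):
    p=camera_params(n);return p["intrinsics"],cv2.Rodrigues(p["rvec"])[0],p["tvec"]
def ray(n,u,v,z):
    K,R,t=T(n);c=-R.T@t;d=R.T@np.linalg.inv(K)@np.array([u,v,1.]);return c+d*(z-c[2])/d[2]
def proj(n,P):
    K,R,t=T(n);q=K@(R@np.asarray(P)+t);return q[:2]/q[2]
E
python3 - <<'E'
import cv2,numpy as np
a=cv2.imread("pics/top0.png")[145:260,240:370];cv2.imwrite("pics/topc.png",cv2.resize(a,None,fx=6,fy=5.0 and 6,interpolation=cv2.INTER_CUBIC)[:600] if 0 else cv2.resize(a[:100],None,fx=6,fy=6,interpolation=cv2.INTER_CUBIC))
a=cv2.imread("pics/side0.png")[155:255,270:400];cv2.imwrite("pics/sidec.png",cv2.resize(a,None,fx=6,fy=6,interpolation=cv2.INTER_CUBIC))
E
```

```text
(no output)
```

View pics/topc.png

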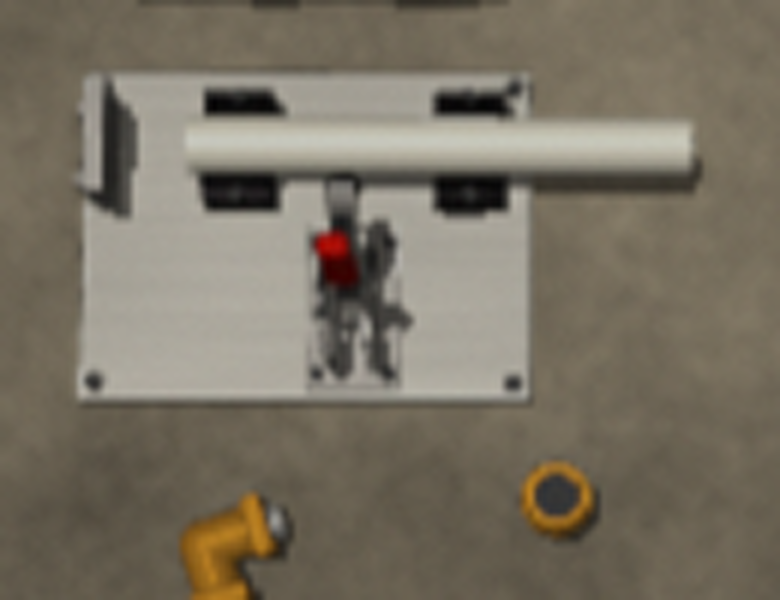

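View pics/sidec.png

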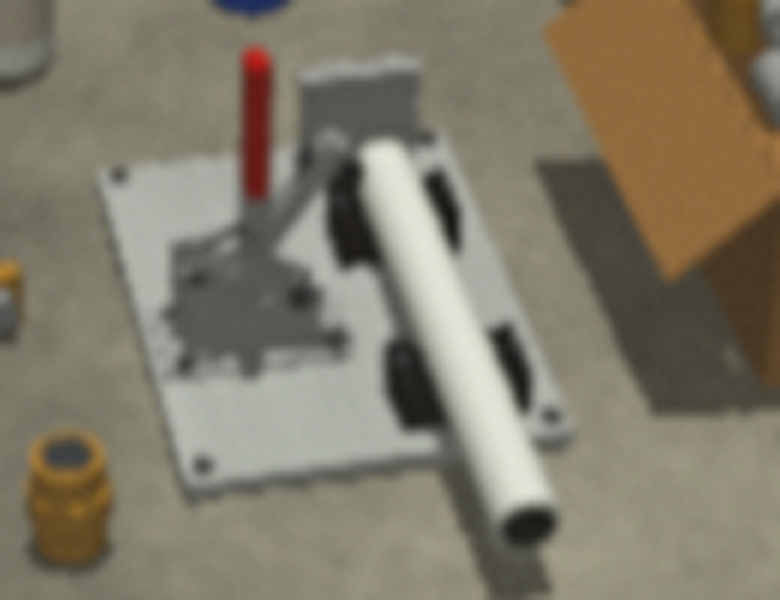

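The top crop shows the plate corners at (80,400), (529,400), (530,73) and (84,73). The pipe runs from (186,147) to (693,149), and the handle end is at (331,242).

Run:
```python
from h import *
from scipy.optimize import least_squares
f=lambda u,v:(240+u/6-.4,145+v/6-.4)
J=np.array([[-65,135],[-65,-120],[125,-120],[125,135]])/1e3
px=[(80,400),(529,400),(530,73),(84,73)]
W=np.array([ray("top",*f(*p),.012)[:2] for p in px]);print(W)
def R(a):return np.array([[np.cos(a),-np.sin(a)],[np.sin(a),np.cos(a)]])
s=least_squares(lambda q:(J@R(q[2]).T+q[:2]-W).ravel(),[.5,0,0]);print(s.x[:2],np.degrees(s.x[2]),s.fun.reshape(4,2)*1e3)
for n,p in dict(far=(186,147),near=(693,149)).items():
    w=ray("top",*f(*p),.044); print(n,w[:2],R(s.x[2]).T@(w[:2]-s.x[:2]))
w=ray("top",*f(331,242),.18);print("handle",w,R(s.x[2]).T@(w[:2]-s.x[:2]))
g=lambda u,v:(270+u/6-.4,155+v/6-.4)
# side checks
def jw(x,y,z):return np.r_[R(s.x[2])@np.array([x,y])+s.x[:2],z]
for nm,P in dict(handle=(-.011,-.02,.18),c1=(-.065,-.12,.012),c2=(.125,-.12,.012),c3=(-.065,.135,.012)).items():
    q=proj("side",jw(*P));print(nm,(q-[270,155]+.4)*6)
w=ray("side",*g(527,525),.038);print("near side",w,R(s.x[2]).T@(w[:2]-s.x[:2]))
d=np.load("pics/top0.npy")
K,Rc,t=T("top")
for u,v in [(340,169.5),(296,169.5),(355,169.5),(260,200)]:
    z=d[int(v),int(u)];P=Rc.T@(np.linalg.inv(K)@np.array([u,v,1])*z-t);print(u,v,P)
for n in("stop",):
    print(n,jw(.075,.115,.038),"hand closed",jw(-.116,-.02,.075),"elbow",ray("top",*f(225,545),.03),"coupling",ray("top",*f(558,498),.052))
```

```text
[[ 0.48987099  0.23709567]
 [ 0.49435298 -0.01454177]
 [ 0.68327004 -0.01197186]
 [ 0.67914625  0.24414945]]
[0.55681588 0.10558504] 1.1447032631071108 [[-0.73909632  2.16389272]
 [-0.12682086 -1.14777433]
 [ 0.91819482  0.07804328]
 [-0.05227764 -1.09416167]]
far [0.62872632 0.1789146 ] [0.07336103 0.07187833]
near [ 0.63223898 -0.10324475] [ 0.07123614 -0.21029488]
handle [0.5487456  0.08494032 0.18      ] [-0.0084811  -0.02047937]
handle [253.63356848  49.68878462]
c1 [187.2866977  478.10318692]
c2 [576.49187725 421.22493753]
c3 [ 95.16870543 166.15346641]
near side [ 0.63332006 -0.10492448  0.038     ] [ 0.07228345 -0.21199588]
340 169.5 [ 0.62729286 -0.05244388  0.05993466]
296 169.5 [0.62667    0.09319522 0.05261739]
355 169.5 [ 0.63021767 -0.10240161  0.05130805]
260 200 [0.52857708 0.21497402 0.01251014]
stop [0.6295035  0.22206041 0.038     ] hand closed [0.44123858 0.08327164 0.075     ] elbow [0.40905116 0.15031995 0.03      ] coupling [ 0.43604349 -0.03097593  0.052     ]
```

Request:
servo_tool(steps=[{"x":32,"y":-50,"z":0,"yaw":-6},{"x":64,"y":-100,"z":0,"yaw":-12},{"x":96,"y":-150,"z":0,"yaw":-18},{"x":128,"y":-200,"z":0,"yaw":-24},{"x":160,"y":-250,"z":0,"yaw":-30},{"x":192,"y":-300,"z":0,"yaw":-36},{"x":224,"y":-350,"z":0,"yaw":-42},{"x":256,"y":-400,"z":0,"yaw":-48},{"x":288,"y":-450,"z":0,"yaw":-54},{"x":320,"y":-500,"z":0,"yaw":-60},{"x":352,"y":-550,"z":0,"yaw":-66},{"x":384,"y":-600,"z":0,"yaw":-66}], grip=0)

```text
time: 1.6
ee_pos: [0.5967, -0.0946, 0.2523]
tcp_rot: [-179.9, -0.0, 91.2]
wrist_force: [1.0, 0.7, 0.2]
opening: 0.0002
```

Request:
servo_tool(steps=[{"x":18,"y":-25},{"x":35,"y":-50},{"x":35,"y":-50,"z":-40},{"x":35,"y":-50,"z":-80},{"x":35,"y":-50,"z":-80}])

```text
schema error: expected keys x, y, z, yaw
```

Run:
```python
from h import *
o=get_obs();print(o["ee_pos"],o["tcp_rot"])
p,d=camera("wrist");cv2.imwrite("pics/w1.png",p[:,:,::-1])
from scipy.spatial.transform import Rotation as Ro
R=Ro.from_euler("xyz",o["tcp_rot"],degrees=True).as_matrix()
cp=camera_params("wrist");H=cp["hand_eye"];K=cp["intrinsics"]
M=np.eye(4);M[:3,:3]=R;M[:3,3]=o["ee_pos"];np.save("pics/w1M.npy",M@H);np.save("pics/w1d.npy",d)
def pr(P):
    q=np.linalg.inv(M@H)@np.r_[P,1];q=K@q[:3];return q[:2]/q[2]
print(pr([.632,-.104,.038]),pr([.6295,.222,.038]),pr([.548,.085,.18]))
```

```text
[ 0.59667223 -0.09458046  0.25228175] [-1.79911572e+02 -1.08328916e-02  9.12238149e+01]
[354.81184751 183.04706345] [ 376.34538694 -270.86396779] [ 215.97499915 -159.44723722]
```

View pics/w1.png

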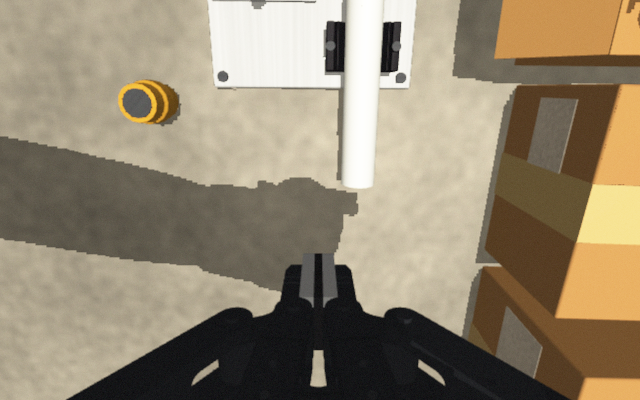

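The wrist view shows the pipe's near end at (359,187), against a predicted (355,183). The plate's near edge runs from (215,88) to (410,88), and the near V-block spans columns 326–401.

Run:
```python
from h import *
A=np.load("pics/w1M.npy");K=camera_params("wrist")["intrinsics"]
def r(u,v,z):
    c=A[:3,3];d=A[:3,:3]@np.linalg.inv(K)@np.array([u,v,1.]);return c+d*(z-c[2])/d[2]
print("near",r(359,187,.05),r(359,187,.022))
print("corners",r(215,88,.012),r(410,88,.012))
print("vblock",r(326,71,.038),r(401,71,.038), "axis at vblk",r(362.5,71,.05))
```

```text
near [ 0.63483212 -0.10460764  0.05      ] [ 0.6383142  -0.11232763  0.022     ]
corners [ 0.49400116 -0.01850007  0.012     ] [ 0.68334656 -0.0144229   0.012     ]
vblock [ 0.60088747 -0.00173095  0.038     ] [ 6.67515968e-01 -3.00772343e-04  3.80000000e-02] axis at vblk [ 0.63193361 -0.0015435   0.05      ]
```

Request:
servo_tool(steps=[{"x":18,"y":-25,"z":0,"yaw":0},{"x":36,"y":-50,"z":0,"yaw":0},{"x":36,"y":-50,"z":-40,"yaw":0},{"x":36,"y":-50,"z":-80,"yaw":0},{"x":36,"y":-50,"z":-120,"yaw":0},{"x":36,"y":-50,"z":-120,"yaw":0}])

```text
time: 2.4
ee_pos: [0.6332, -0.1492, 0.1262]
tcp_rot: [-179.5, 0.0, 91.1]
wrist_force: [-0.5, 0.4, 0.0]
opening: -0.0002
```

Request:
servo_tool(steps=[{"x":1,"y":0,"z":-40,"yaw":0},{"x":1,"y":0,"z":-80,"yaw":0},{"x":1,"y":0,"z":-87,"yaw":0},{"x":1,"y":15,"z":-87,"yaw":0},{"x":1,"y":28,"z":-87,"yaw":0},{"x":1,"y":32,"z":-87,"yaw":0},{"x":1,"y":36,"z":-87,"yaw":0},{"x":1,"y":40,"z":-87,"yaw":0},{"x":1,"y":40,"z":-87,"yaw":0}])

```text
time: 3.52
ee_pos: [0.6342, -0.109, 0.0392]
tcp_rot: [-179.5, -0.0, 91.1]
wrist_force: [0.1, -0.5, 0.1]
opening: -0.0001
```

Run:
```python
from h import *
o=get_obs();print(o["ee_pos"],o["wrist_force"])
p,d=camera("wrist");cv2.imwrite("pics/w2.png",p[:,:,::-1])
p,d=camera("top");cv2.imwrite("pics/t2.png",cv2.resize(p[145:245,240:370,::-1],None,fx=6,fy=6,interpolation=cv2.INTER_CUBIC))
```

```text
[ 0.6341801  -0.10899336  0.03919973] [ 0.11661267 -0.54289913  0.10403148]
```

View pics/w2.png

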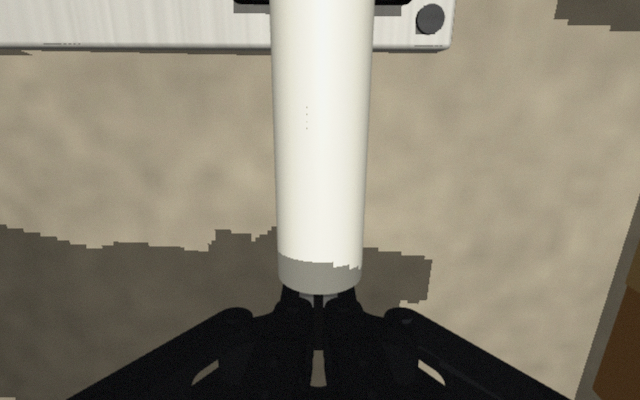

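View pics/t2.png

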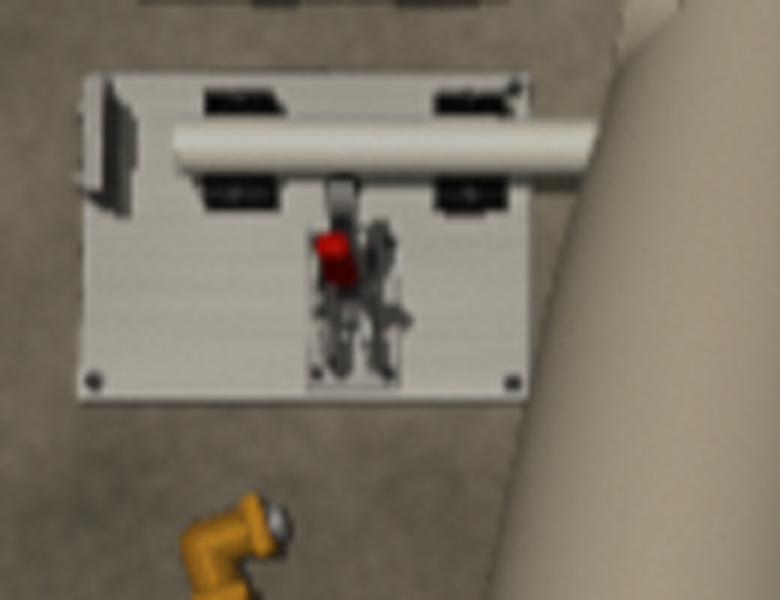

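The wrist view shows the pipe's end centred on the closed fingers at (320,285). In the top view the far end has moved from u 186 to about 175, so I'm in contact with roughly 38 mm left.

Request:
servo_tool(steps=[{"x":0,"y":4,"z":0,"yaw":0},{"x":0,"y":8,"z":0,"yaw":0},{"x":0,"y":12,"z":0,"yaw":0},{"x":-0.3,"y":16,"z":0,"yaw":0},{"x":-0.4,"y":20,"z":0,"yaw":0},{"x":-0.5,"y":24,"z":0,"yaw":0},{"x":-0.5,"y":27,"z":0,"yaw":0},{"x":-0.6,"y":30,"z":0,"yaw":0},{"x":-0.6,"y":32,"z":0,"yaw":0},{"x":-0.6,"y":32,"z":0,"yaw":0}])

```text
time: 4.88
ee_pos: [0.6334, -0.077, 0.039]
tcp_rot: [-179.4, -0.0, 91.1]
wrist_force: [-0.6, 0.7, 0.4]
opening: 0.0001
```

Run:
```python
from h import *
o=get_obs();print(o["ee_pos"],o["wrist_force"])
p,d=camera("top");cv2.imwrite("pics/t3.png",cv2.resize(p[145:220,245:345,::-1],None,fx=8,fy=8,interpolation=cv2.INTER_CUBIC))
```

```text
[ 0.63341206 -0.07698272  0.03899918] [-0.57354262  0.72447414  0.40086743]
```

View pics/t3.png

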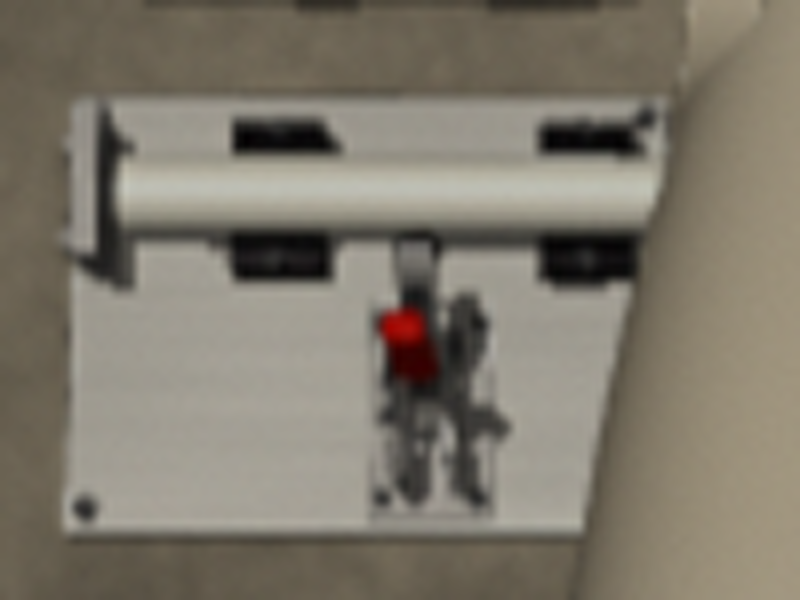

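The far end is now at u≈118 and the stop's face at about 103. That leaves about 5–6 mm, so I'll advance slowly and watch the force.

Request:
servo_tool(steps=[{"x":0,"y":1,"z":0,"yaw":0},{"x":0,"y":2,"z":0,"yaw":0},{"x":0,"y":3,"z":0,"yaw":0},{"x":0,"y":4,"z":0,"yaw":0},{"x":0,"y":4,"z":0,"yaw":0}])

```text
time: 5.55
ee_pos: [0.6334, -0.0729, 0.0389]
tcp_rot: [-179.4, -0.0, 91.1]
wrist_force: [-0.5, -0.4, 0.0]
opening: 0.0001
```

Request:
servo_tool(steps=[{"x":0,"y":1,"z":0,"yaw":0},{"x":0,"y":2,"z":0,"yaw":0},{"x":0,"y":2,"z":0,"yaw":0}])

```text
time: 5.92
ee_pos: [0.6334, -0.0718, 0.039]
tcp_rot: [-179.4, 0.1, 91.1]
wrist_force: [-0.2, -6.6, 0.2]
opening: -0.0002
```

Request:
servo_tool(steps=[{"x":0,"y":1,"z":0,"yaw":0},{"x":0,"y":1,"z":0,"yaw":0}])

```text
time: 6.18
ee_pos: [0.6334, -0.0718, 0.039]
tcp_rot: [-179.4, 0.2, 91.0]
wrist_force: [0.2, -7.0, -0.2]
opening: -0.0
```

Request:
servo_tool(steps=[{"x":0,"y":1,"z":0,"yaw":0},{"x":0,"y":1,"z":0,"yaw":0}])

```text
time: 6.42
ee_pos: [0.6333, -0.0718, 0.039]
tcp_rot: [-179.4, 0.3, 91.0]
wrist_force: [-0.6, -6.2, -0.1]
opening: 0.0001
```

It has stalled at about 7 N with the near face at y≈-0.061, and I expected -0.060, so the pipe is home. I'll back off and check.

Request:
servo_tool(steps=[{"x":0,"y":-5,"z":0,"yaw":0},{"x":0,"y":-20,"z":0,"yaw":0},{"x":0,"y":-35,"z":0,"yaw":0},{"x":0,"y":-35,"z":50,"yaw":0},{"x":0,"y":-35,"z":100,"yaw":0},{"x":0,"y":-35,"z":160,"yaw":0},{"x":0,"y":-35,"z":220,"yaw":0},{"x":0,"y":-35,"z":220,"yaw":0}])

```text
time: 7.42
ee_pos: [0.6346, -0.108, 0.2651]
tcp_rot: [-179.9, 0.4, 91.0]
wrist_force: [0.3, -0.0, 1.0]
opening: -0.0001
```

Run:
```python
from h import *
o=get_obs();print(o["ee_pos"],o["wrist_force"],o["tcp_rot"])
p,d=camera("top");cv2.imwrite("pics/t4.png",cv2.resize(p[145:220,245:345,::-1],None,fx=8,fy=8,interpolation=cv2.INTER_CUBIC))
p,d=camera("side");cv2.imwrite("pics/s4.png",cv2.resize(p[155:255,270:400,::-1],None,fx=6,fy=6,interpolation=cv2.INTER_CUBIC))
```

```text
[ 0.63458919 -0.10799828  0.26513561] [ 0.31868103 -0.02120791  0.97578474] [-179.94048258    0.36833248   90.95333378]
```

View pics/t4.png

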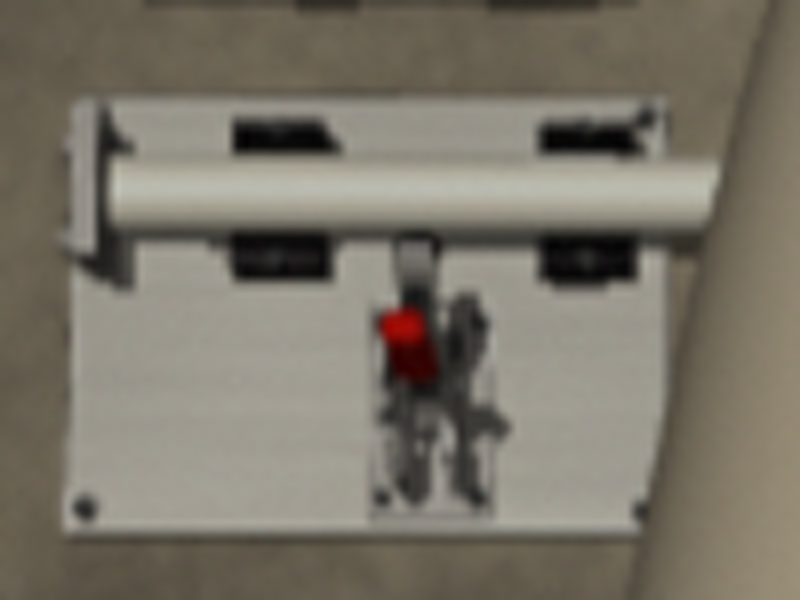

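View pics/s4.png

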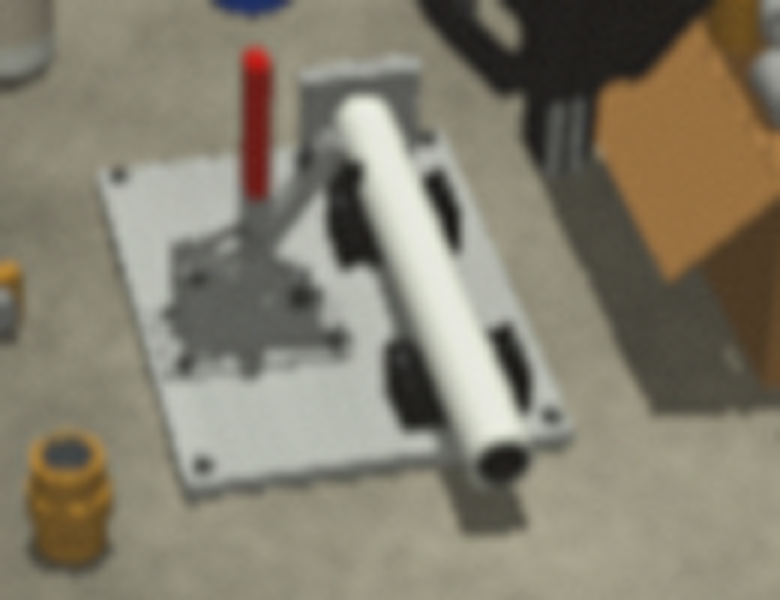

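Both views show the pipe's far end at the stop face (top view, u≈106) and seated in the V-blocks. Next I'll move in behind the handle.

Request:
servo_tool(steps=[{"x":-10,"y":40,"z":0,"yaw":0},{"x":-20,"y":80,"z":0,"yaw":0},{"x":-30,"y":120,"z":0,"yaw":0},{"x":-40,"y":160,"z":0,"yaw":0},{"x":-50,"y":193,"z":0,"yaw":0},{"x":-50,"y":193,"z":-30,"yaw":0},{"x":-50,"y":193,"z":-60,"yaw":0},{"x":-50,"y":193,"z":-83,"yaw":0},{"x":-50,"y":193,"z":-83,"yaw":0}])

```text
time: 8.65
ee_pos: [0.582, 0.0848, 0.1728]
tcp_rot: [-179.1, 0.3, 90.9]
wrist_force: [-0.6, -0.6, 0.5]
opening: 0.0
```

Run:
```python
from h import *
o=get_obs();print(o["ee_pos"],o["wrist_force"],o["tcp_rot"])
p,d=camera("side");cv2.imwrite("pics/s5.png",cv2.resize(p[125:225,260:390,::-1],None,fx=6,fy=6,interpolation=cv2.INTER_CUBIC))
Pv=lambda t:np.array([np.polyval(np.polyfit([90,46,4],a,2),t) for a in((-11,6.8,9),(55,71,66))])
for t in (90,80,70,60,50,40,30,24,18,12,8,4):
    c,s=np.cos(np.radians(t)),np.sin(np.radians(t))
    C=Pv(t)+102*np.array([-c,s])+7*np.array([s,c])
    # TCP world: +half finger 14, jig origin .5569(at y=-20), tip 22
    print(t,C.round(),"tcp",(C+[14+556.9,22]).round(1))
```

```text
[0.58199863 0.08480994 0.17276036] [-0.56154951 -0.57129235  0.45503656] [-179.1462261     0.33035657   90.94885924]
90 [ -4. 157.] tcp [566.9 179. ]
80 [-16. 162.] tcp [554.5 184.2]
70 [-29. 163.] tcp [541.6 185.2]
60 [-42. 160.] tcp [528.8 182.1]
50 [-54. 153.] tcp [516.5 175.1]
40 [-66. 142.] tcp [505.3 164.4]
30 [-75. 128.] tcp [495.4 150.5]
24 [-81. 119.] tcp [490.3 140.7]
18 [-85. 108.] tcp [485.9 130. ]
12 [-89.  97.] tcp [482.3 118.5]
8 [-91.  88.] tcp [480.3 110.5]
4 [-92.  80.] tcp [478.6 102.1]
```

View pics/s5.png

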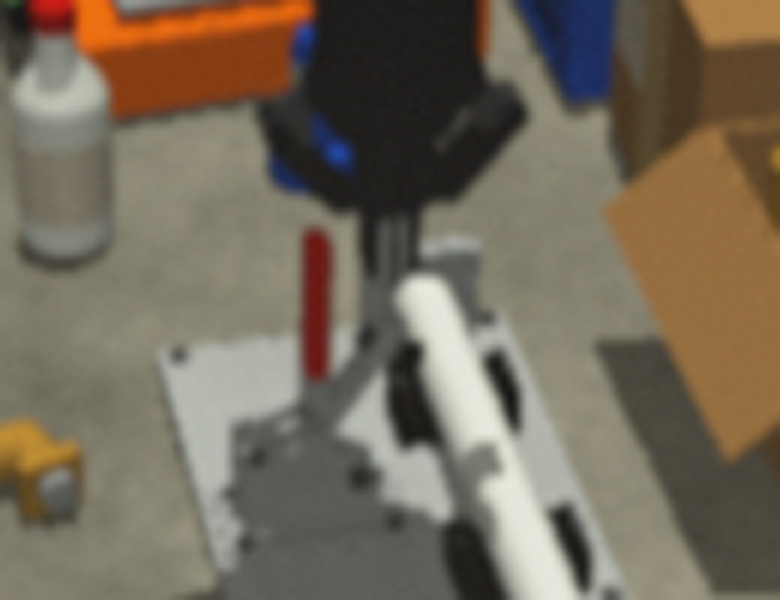

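The side view shows the closed fingers just behind (+x of) the handle at (390,250), clear of the bar. I'll push it over to about half way, then check.

Request:
servo_tool(steps=[{"x":-10,"y":0,"z":5,"yaw":0},{"x":-18,"y":0,"z":9,"yaw":0},{"x":-23,"y":0,"z":10,"yaw":0},{"x":-28,"y":0,"z":11,"yaw":0},{"x":-34,"y":0,"z":12,"yaw":0},{"x":-40,"y":0,"z":12,"yaw":0},{"x":-47,"y":0,"z":11,"yaw":0},{"x":-53,"y":0,"z":9,"yaw":0},{"x":-59,"y":0,"z":6,"yaw":0},{"x":-65,"y":0,"z":2,"yaw":0},{"x":-65,"y":0,"z":2,"yaw":0}])

```text
time: 10.07
ee_pos: [0.5181, 0.0851, 0.1782]
tcp_rot: [-179.5, 0.3, 91.0]
wrist_force: [5.0, -0.4, 8.5]
opening: 0.0002
```

Run:
```python
from h import *
o=get_obs();print(o["ee_pos"],o["wrist_force"],o["tcp_rot"])
p,d=camera("side");cv2.imwrite("pics/s6.png",cv2.resize(p[125:225,260:390,::-1],None,fx=6,fy=6,interpolation=cv2.INTER_CUBIC))
```

```text
[0.51814514 0.08513731 0.17816745] [ 5.03294677 -0.40134037  8.45192333] [-179.49131721    0.27951099   90.95497205]
```

View pics/s6.png

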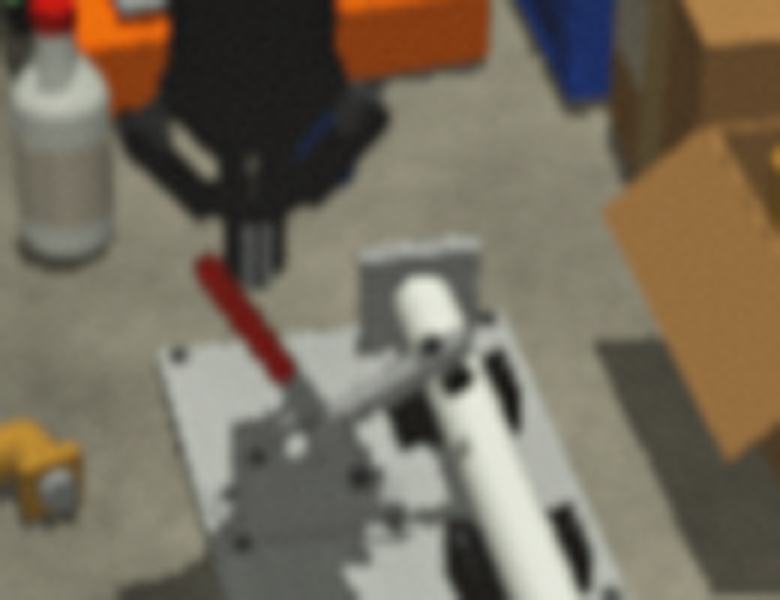

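The handle is at about 50°, with the fingertip on its grip at (255,270) and the bar coming down. Reaction is about 10 N, so I'll continue past centre.

Request:
servo_tool(steps=[{"x":-6,"y":0,"z":-6,"yaw":0},{"x":-13,"y":0,"z":-14,"yaw":0},{"x":-18,"y":0,"z":-21,"yaw":0},{"x":-23,"y":0,"z":-28,"yaw":0},{"x":-26,"y":0,"z":-33,"yaw":0},{"x":-28,"y":0,"z":-38,"yaw":0},{"x":-30,"y":0,"z":-43,"yaw":0},{"x":-32,"y":0,"z":-48,"yaw":0},{"x":-34,"y":0,"z":-54,"yaw":0},{"x":-36,"y":0,"z":-60,"yaw":0},{"x":-36,"y":0,"z":-60,"yaw":0}])

```text
time: 11.5
ee_pos: [0.482, 0.0851, 0.1176]
tcp_rot: [-179.5, 0.3, 91.0]
wrist_force: [-0.3, -0.7, -0.5]
opening: 0.0
```

Run:
```python
from h import *
o=get_obs();print(o["ee_pos"],o["wrist_force"],o["tcp_rot"])
p,d=camera("side");cv2.imwrite("pics/s7.png",cv2.resize(p[125:225,260:390,::-1],None,fx=6,fy=6,interpolation=cv2.INTER_CUBIC))
```

```text
[0.48195448 0.08508657 0.11763503] [-0.31387267 -0.66914031 -0.46966024] [-179.45190503    0.28554717   90.95111176]
```

View pics/s7.png

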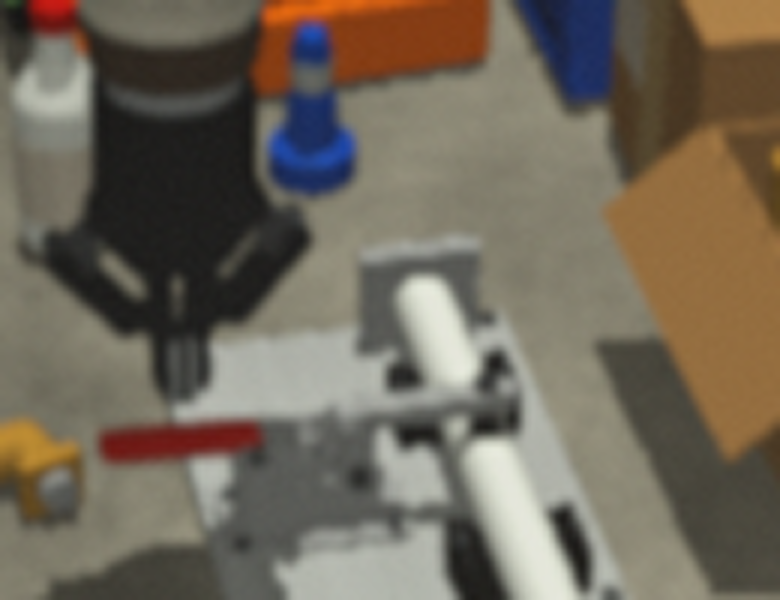

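The clamp has snapped shut: the handle is level at (180,440) and the bar is level over the pipe with its foot down. The force is now zero. I'll retract straight up and do a last check.

Request:
servo_tool(steps=[{"x":0,"y":0,"z":40,"yaw":0},{"x":0,"y":0,"z":90,"yaw":0},{"x":0,"y":0,"z":140,"yaw":0},{"x":-20,"y":-40,"z":160,"yaw":0},{"x":-40,"y":-90,"z":160,"yaw":0},{"x":-60,"y":-140,"z":160,"yaw":0},{"x":-80,"y":-190,"z":160,"yaw":0},{"x":-100,"y":-230,"z":160,"yaw":0},{"x":-100,"y":-230,"z":160,"yaw":0},{"x":-100,"y":-230,"z":160,"yaw":0}])

```text
time: 12.8
ee_pos: [0.3824, -0.1448, 0.2783]
tcp_rot: [-179.5, 0.3, 90.9]
wrist_force: [0.2, 0.1, -0.3]
opening: 0.0
```

Run:
```python
from h import *
o=get_obs();print(o["time"],o["ee_pos"],o["wrist_force"])
p,d=camera("side");cv2.imwrite("pics/s8.png",p[:,:,::-1])
p,d=camera("top");cv2.imwrite("pics/t8.png",cv2.resize(p[145:245,240:370,::-1],None,fx=6,fy=6,interpolation=cv2.INTER_CUBIC))
```

```text
12.8 [ 0.38237534 -0.14481012  0.27827988] [ 0.15061412  0.08257146 -0.30463503]
```

View pics/s8.png

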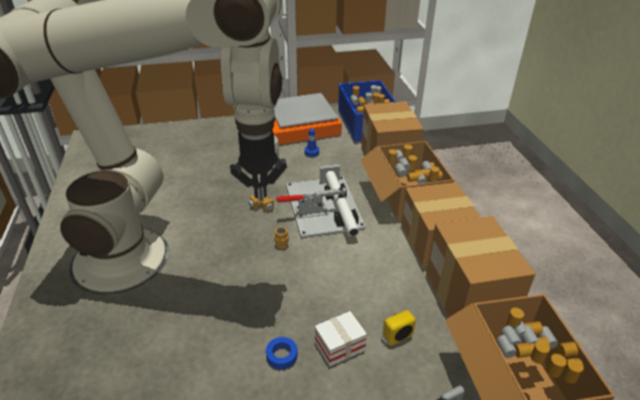

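View pics/t8.png

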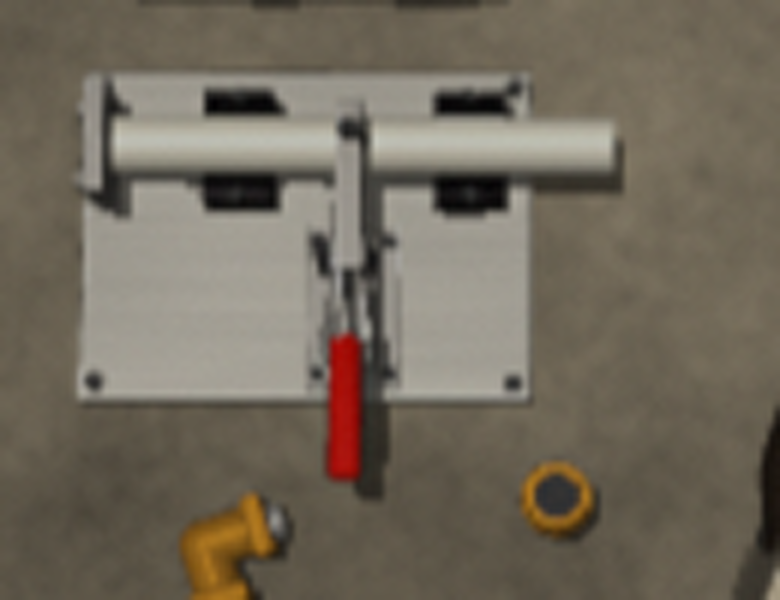

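The pipe's far end is against the stop at (110,147), the handle is closed at (345,410) and the foot is on the pipe at (348,128). The elbow and coupling haven't moved.

```bash
python3 -c "
from workcell import *
print(job_done())"
```

```text
the job is handed in; nothing more can be done
None
```

The pipe is home against the end stop, the toggle clamp is closed on it, and the job is handed in at about 13 s of the 54 s allowed.

- **Pipe:** I pushed it about 45 mm with closed fingertips. It stalled at about 7 N with its near face at y≈-0.061 m; I had predicted -0.060 m. The last top and side views show its far end at the stop and the pipe down in its V-blocks.
- **Clamp:** I pushed the red handle over and down. The reaction was about 10 N half way, then zero after it snapped past centre. The last views show the handle level towards the robot and the bar level with its foot on the pipe.
- **Other things:** The arm is clear and touching nothing, with the wrist force near zero. The bystanders look unmoved in the last pictures; I compared them by eye and didn't measure them.
- **Disagreements:** The side camera put the plate's corners 2–3 mm away from the top-view fit. One downward move ended about 10 mm low, still clear of the clamp's bar.

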